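# Roll a shaft blank into a V-block and push it to the stop

## Task

Roll the aluminium shaft blank along the bench and up the little ramp, so that it drops into the V of the steel V-block, then push it endways along the V until its end is against the stop plate. Do it all by pushing with the fingertips or the outside of the fingers: the bar must turn over as it travels on the bench, not just slide, and must not be lifted, carried or stood up. Leave it lying still in the V, and do not disturb the offcut, square, hacksaw or bin.

Things in the scene. Friction and masses are not known exactly. Their poses are not given: they have to be found in the camera images.
- blank: Loose aluminium round bar, diameter 40, length 120 mm, about 0.4 kg. Origin at its very middle, 20 mm above the bench; own x along the bar, y and z turn as it rolls. Starts on the ramp (-y) side of the V-block, 150 to 220 mm from the V, up to 0.12 rad off parallel (it then rolls off askew), 30 to 55 mm short (block's -x) of its final place lengthwise. Slippery; rolls easily, may run ahead.
- vblock: Steel V-block fixed to the bench. Origin on the bench under the bottom line of the V, mid-length; z up; x along the V to the stop plate (away from the robot, within 0.25 rad); y across it, from ramp to high back (to the robot's left). The body spans x -70 to 70, y -61 to 52 mm. The back of the V rises at 45 degrees from y 0, z 1 to y 34, z 35 mm; its flat top runs on to y 52 mm.
- crest (a point): Middle of the crest line, the top of the ramp and the front edge of the V: at 0, -16, 10 mm in the V-block's frame. The ramp climbs from the bench (z 0, y -61 mm) straight to this line; beyond it the front of the V goes down to the bottom at y 0, z 1 mm. 140 mm long.
- stop (a point): Point on the face of the stop plate that the bar's end must touch, 26 mm above the bench: at 70, -3, 26 mm in the V-block's frame. The plate stands across the far end of the V: x 70 to 80, y -20 to 52 mm, 42 mm high. The other end of the V (x = -70 mm) is open.
- seat (a point): Where the middle of the bar lies when it rests at the bottom of the V with its end against the stop plate: at 10, -3.3, 26 mm in the V-block's frame, axes as the V-block's. The bar's other end then lies in the V, 20 mm inside the open end of the block.
- offcut: Bystander: loose square aluminium offcut 30 x 30 mm, 55 mm tall, standing. Origin at the centre of its underside.
- trysquare: Bystander: combination square lying flat: steel rule 240 x 25 x 4 mm along its x, with a dark head 22 x 100 mm, 14 mm thick, reaching to 105 mm on its +y side at x = 40 mm. Origin under the middle of the rule.
- hacksaw: Bystander: hacksaw lying flat, about 370 mm long (x from -70 to 300 mm), 140 mm wide (y from -20 to 120 mm), 24 mm high, red handle at -x. Origin on the bench at the handle end of the blade.
- partsbin: Bystander: loose black open parts bin 200 x 130 mm, 80 mm high. Origin at the centre of its underside.
There are look-alikes about, which are no part of the job. Leave any black look-alike of the blank alone.

How it is judged:
On the way:
1. the bar has rolled a good part of a quarter turn while lying on the bench (angle between blank's own z axis and vertical above 1.2 rad and height (world z) of blank below 0.0235 m), for 0.03 s.
At the end, for the whole second after the job is handed in: The bar lies still at the bottom of the V (middle within 4 mm sideways and 3 mm in height of the seat point, parallel within 0.05 rad), its end within 4 mm of the stop plate; offcut, square, hacksaw and bin within 15 mm of where they stood (x of blank in the frame of seat between -0.004 and 0.004 m and y of blank in the frame of seat between -0.004 and 0.004 m and z of blank in the frame of seat between -0.003 and 0.003 m and angle between the x axis of blank and the x axis of vblock, either way round below 0.05 rad and linear speed of blank below 0.01 m/s and angular speed of blank below 0.3 rad/s and distance of each of offcut, trysquare, hacksaw, partsbin from where it was at the start of the episode below 0.015 m); the robot touches nothing.
It fails at once if the bar is lifted (its middle more than 42 mm above the bench; rolling over the crest takes it to 30 mm) (height (world z) of blank above 0.042 m).
It fails at once if the bar is stood up or tipped more than 0.3 rad out of level (angle between blank's own x axis and vertical below 1.27 rad or angle between blank's own x axis and vertical above 1.87 rad).
It fails at once if the offcut, square, hacksaw or bin is moved more than 15 mm (distance of any of offcut, trysquare, hacksaw, partsbin from where it was at the start of the episode above 0.015 m).
It also fails if it takes over 45 s, if anything falls off the work surface, if the arm or the gripper's body presses on something with over 40 N, if the wrist force passes 120 N, or if a joint passes its speed limit or range.

## Robot

A 6-joint arm with a two-finger parallel gripper is mounted at the origin on the work surface. World frame = base frame: x ahead of the robot, y to its left, z up, the work surface at z = 0. Lengths are in m, angles in rad, forces in N, time in s.
With the tool pointing down it reaches from about 0.275 to 0.75 m from the base axis. Payload 10.2 kg.
Tool frame: the origin (TCP) lies on the front face of the gripper's body, between the roots of the fingers; the fingertips stand 64 mm ahead of it and the grasp point (between the pads) lies 45 mm ahead of it (arm.tips_ahead is the distance from the TCP to the fingertips, in m); z points along the fingers, x is the direction in which the jaws open and shut, and the axes are right-handed (so a half turn about z gives the same grasp; the last joint's range is limited). The gripper opens to 88 mm and grips with 3 to 60 N. Pads are 18 mm wide; open, the fingers measure 123 mm over their backs; the gripper's body (75 mm by 187 mm) begins 45 mm behind the grasp point.
Start: joints at [-1.332, 0.313, 1.498, -0, 1.331, -0.223], TCP at [0.234, -0.47, 0.303] pointing down, gripper open.
Joint ranges: [-2.94, 2.94], [-0.97, 2.17], [0.19, 2.56], [-1.23, 4.37], [0.02, 3.11], [-2.88, 2.88]. Speed limits (rad/s): [2.39, 2.39, 3.01, 3.14, 3.14, 3.14].

## Interface

Orientations are given as a unit quaternion [x, y, z, w].
In Python, from plant import arm gives the robot as it stands. The module is installed in compiled form; this text tells all that it offers.
- The arm moves only by the shell command python3 -m creep 'ROWS' [FORCE]. ROWS is a JSON object of lists of equal length, an entry for each row: "hand": the opening, from -1 (shut) to 1 (fully open); "delta_pos": the shift along the tool's x, y, z in cm, a list of three; "turn": the turn about the tool's z in rad. In form: {"hand": [hand, ...], "delta_pos": [[dx, dy, dz], ...], "turn": [turn, ...]}. A call has 1 to 12 rows; each row is the pose to reach, as a shift and turn from the pose commanded when the call began, along the tool's axes at that moment; what a row does not reach only later rows make up. A row lasts 1/12 s, in which the tool goes at most 41.7 mm and 7.16 degrees, less where a joint would pass 70% of its speed; a pose out of reach is approached as far as the arm can. A call with a gripper value outside its range is refused whole. The fingers move at their own pace and stop on an object; FORCE is the grip in N (left out, the last holds). Time passes only in rows, so rows that repeat a pose let the fingers close. It gives the time, the measured TCP pose, the force and the opening at its end, in the units of the state.
- arm.get_obs(): the state, without advancing time (a new reading comes with each control period).
- arm.get_image(name): name is "scene" or "top" or "wrist"; returns a dict with "frame" (420x560x3 uint8, red, green, blue), "range_z" (420x560 float32, m along the optical axis (not along the pixel's ray), 0 where there is no reading), "K" (3x3 intrinsics, pixels), "eye" and "rotation" of the camera in the world; the wrist camera has in their place "hand_eye" (4x4, takes a point from camera to tool coordinates, whose origin is the TCP and whose axes are the tool frame's). Camera axes: x right, y up, looking along -z (the intrinsics and any distortion apply to the point x, -y, -z); pixel columns grow to the right and rows downward; lengths in m; the calibration is good to about 2 mm. A picture is of the moment at which its call begins: read the wrist's pose just before it.
- arm.job_done(): hands the job in, once; it reports no verdict.
The state is a dict: "time_s": time; "joints": joint angles; "joint_vel": joint speeds; "joint_efforts": joint torques, N m; "tcp_pos": TCP position; "ee_rot": TCP orientation; "force": force on the tool from outside, world axes, zero at the start; "ft_torque": the same for the moment, N m; "opening": opening from 0.0 (shut) to 1.0 (fully open).
Only numpy, scipy, OpenCV 4.12 (cv2) and the standard library are available. Lean on these libraries where they do the work, as an engineer would, in place of code of your own. Each camera call takes 0.05 s, during which the arm holds its last target. There are 200 camera calls.

## Working session

There is one attempt and no reset: what is moved stays moved. The work goes in short steps, Python scripts to look and compute and a shell command to move; the robot and the scene stay as the last step left them, time stands still between calls to the robot, and variables do not carry over. Pictures are saved under pics/ and viewed, about 8 in all and at most 12, crops included, and the job is handed in when it is done.

```bash
mkdir -p pics
cat > h.py <<'E'
import numpy as np,cv2
from plant import arm
from scipy.spatial.transform import Rotation as R
def world(im,o=None):
    d=im["range_z"];K=im["K"];h,w=d.shape
    v,u=np.mgrid[:h,:w]
    p=np.stack([(u-K[0,2])/K[0,0]*d,-(v-K[1,2])/K[1,1]*d,-d],-1)
    if "eye" in im: r=np.array(im["rotation"]); r=r if r.shape==(3,3) else R.from_quat(r).as_matrix(); W=p@r.T+np.array(im["eye"])
    else:
        T=np.array(im["hand_eye"]); t=p@T[:3,:3].T+T[:3,3]
        W=R.from_quat(o["ee_rot"]).apply(t.reshape(-1,3)).reshape(t.shape)+o["tcp_pos"]
    W[d<=0]=np.nan
    return W
def save(n,f): cv2.imwrite("pics/"+n,cv2.cvtColor(f,cv2.COLOR_RGB2BGR))
E
python3 - <<'E'
from h import *
o=arm.get_obs();print(o)
for n in("top","scene"):
    im=arm.get_image(n);W=world(im);save(n+"1.png",im["frame"]);np.savez(n+"1.npz",W=W,f=im["frame"])
    print(n,[k for k in im],im["K"],im["eye"],im["rotation"])
E
```

```text
{'time_s': 0.0, 'joints': array([-1.33241747e+00,  3.13420325e-01,  1.49843436e+00, -1.60168811e-05,
        1.33098574e+00, -2.23398665e-01]), 'joint_vel': array([-0.00121379, -0.00014597, -0.00066368, -0.00179559,  0.00041301,
       -0.00146963]), 'joint_efforts': array([ 2.24223294e-05, -4.02218199e+01, -2.52269572e+01,  6.93417317e-02,
        3.52191157e-02, -9.58276769e-05]), 'tcp_pos': array([ 0.23385526, -0.46985256,  0.30217723]), 'ee_rot': array([ 8.50159694e-01, -5.26524553e-01, -4.49904953e-04, -4.32296884e-04]), 'force': array([-0.27215039, -0.19383675, -0.06315657]), 'ft_torque': array([-0.01353934, -0.03377295, -0.00046488]), 'opening': 0.9979432555911464}
top ['frame', 'range_z', 'K', 'eye', 'rotation'] [[398.13866205   0.         282.61965255]
 [  0.         398.13866205 209.4952161 ]
 [  0.           0.           1.        ]] [ 0.37030336 -0.06094864  1.03720424] [ 0.09068013 -0.09006654 -0.68275632  0.71938094]
scene ['frame', 'range_z', 'K', 'eye', 'rotation'] [[485.17810628   0.         271.03009029]
 [  0.         485.17810628 205.66799379]
 [  0.           0.           1.        ]] [1.43498282 0.12473163 0.86848801] [0.24821176 0.29625527 0.71177586 0.58651416]
```

View pics/top1.png

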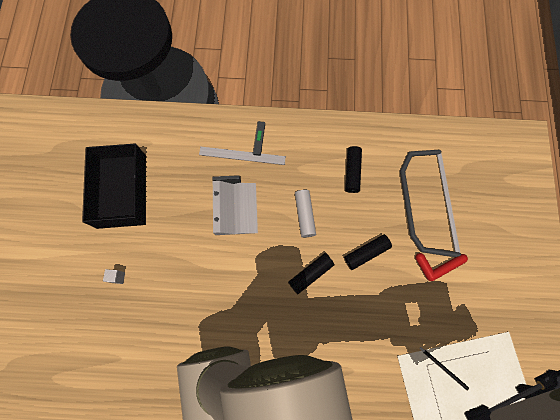

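View pics/scene1.png

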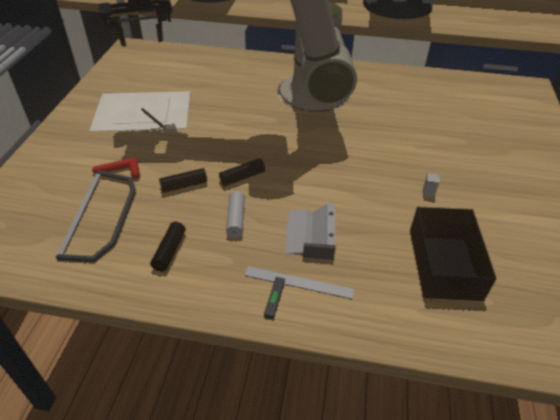

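Top view: V-block at about (235,205) with stop plate at (227,180); silver blank at (305,213). Black look-alikes at (353,170), (368,252) and (311,272); square at (243,155), just beyond the stop. Now I'll measure the blank and block.

```bash
cat > m.py <<'E'
from h import *
def cyl(W,box):  # box u0,u1,v0,v1
    u0,u1,v0,v1=box;P=W[v0:v1,u0:u1].reshape(-1,3);P=P[np.isfinite(P).all(1)&(P[:,2]>.012)]
    T=P[P[:,2]>.03]
    (cx,cy),(a,b),ang=cv2.minAreaRect(T[:,:2].astype(np.float32)*1000)
    pts=cv2.boxPoints(((cx,cy),(a,b),ang))
    e=pts[1]-pts[0];f=pts[2]-pts[1];e=e if np.hypot(*e)>np.hypot(*f) else f
    e=e/np.hypot(*e);e=e*np.sign(e[0])
    return cx,cy,a,b,np.arctan2(e[1],e[0]),np.percentile(P[:,2],98),len(T)
if __name__=="__main__":
    for n,bb in(("top",(292,322,185,242)),("scene",(222,250,188,242))):
        z=np.load(n+"1.npz");W=z["W"]
        print(n,"blank",cyl(W,bb))
    W=np.load("top1.npz")["W"]
    P=W[172:240,208:262].reshape(-1,3);P=P[np.isfinite(P).all(1)&(P[:,2]>.004)]
    print("block",cv2.minAreaRect(P[:,:2].astype(np.float32)*1000),P.min(0),P.max(0))
    A=P[P[:,2]>.029];A=A[(A[:,2]<.037)];print("backtop",cv2.minAreaRect(A[:,:2].astype(np.float32)*1000),len(A))
    S=P[P[:,2]>.0385];print("stop",cv2.minAreaRect(S[:,:2].astype(np.float32)*1000),len(S))
    for (u,v) in [(305,150),(100,285),(120,277),(353,170),(290,160),(200,153),(368,252),(353,190),(311,272),(331,258)]:print((u,v),W[v,u].round(3))
    # fit model heights: search x0,y0,yaw
    from scipy.optimize import minimize
    for n,bb in(("top",(208,262,172,240)),("scene",(280,345,198,262))):
        W=np.load(n+"1.npz")["W"];P=W[bb[2]:bb[3],bb[0]:bb[1]].reshape(-1,3);P=P[np.isfinite(P).all(1)]
        def H(x,y):
            h=np.interp(y,[-61.01,-61,-16,0,34,52,52.01],[0,0,10,1,35,35,0]);h=np.where(abs(x)>70,0,h)
            return np.where((x>70)&(x<80)&(y>-20)&(y<52),42,h)
        def c(q):
            d=P[:,:2]*1000-q[:2];cs,sn=np.cos(q[2]/100),np.sin(q[2]/100)
            return np.minimum(abs(H(d[:,0]*cs+d[:,1]*sn,-d[:,0]*sn+d[:,1]*cs)-P[:,2]*1000-q[3]),10).mean()
        m=P[P[:,2]>.004].mean(0)*1000
        best=min((minimize(c,[m[0]+dx,m[1]+dy,a,0],method="Nelder-Mead",options=dict(initial_simplex=np.array([m[0]+dx,m[1]+dy,a,0])+np.vstack([np.zeros(4),np.diag([6,6,6,1])]))) for a in(-20,-10,0,10,20) for dx in(-5,5) for dy in(-5,5)),key=lambda r:r.fun)
        print(n,"vblock x,y,yaw,dz",best.x[:2],best.x[2]/100,best.x[3],best.fun)
E
python3 m.py
```

```text
top blank (630.1231079101562, -112.0664291381836, 120.15214538574219, 35.313175201416016, np.float32(0.17805003), np.float64(0.04127372746741163), 549)
scene blank (631.2952880859375, -112.57203674316406, 122.61613464355469, 36.41195297241211, np.float32(0.1704638), np.float64(0.042752282695258215), 528)
block ((643.8900756835938, 79.70604705810547), (177.36190795898438, 132.3688507080078), 3.8645997047424316) [0.55987144 0.00769512 0.00400292] [0.72796655 0.15085846 0.04542695]
backtop ((642.8936767578125, 116.55142974853516), (67.49932861328125, 154.68812561035156), 77.67827606201172) 478
stop ((665.4315795898438, 96.32862091064453), (103.14056396484375, 71.00196838378906), 6.878123760223389) 93
(305, 150) [ 0.818 -0.107 -0.   ]
(100, 285) [ 0.418  0.403 -0.   ]
(120, 277) [0.439 0.346 0.025]
(353, 170) [ 0.75  -0.235  0.039]
(290, 160) [ 0.786 -0.066 -0.003]
(200, 153) [0.792 0.185 0.003]
(368, 252) [ 0.532 -0.274  0.041]
(353, 190) [ 0.702 -0.239  0.017]
(311, 272) [ 0.475 -0.132  0.036]
(331, 258) [ 0.519 -0.186 -0.004]
top vblock x,y,yaw,dz [638.10281274  78.7056434 ] 0.09652065567827726 1.0837202577537497 1.810372723268766
scene vblock x,y,yaw,dz [637.42234496  77.86013225] 0.1028190154303104 -0.4723231083840052 2.086798783617339
```

```bash
python3 -m creep '{"hand":[0.3,0.3,0.3,0.3,0.3,0.3,0.3,0.3,0.3,0.3,0.3,0.3],"delta_pos":[[-10.2,-49.9,13],[-10.2,-49.9,13],[-10.2,-49.9,13],[-10.2,-49.9,13],[-10.2,-49.9,13],[-10.2,-49.9,13],[-10.2,-49.9,13],[-10.2,-49.9,13],[-10.2,-49.9,13],[-10.2,-49.9,13],[-10.2,-49.9,13],[-10.2,-49.9,13]],"turn":[-1.21,-1.21,-1.21,-1.21,-1.21,-1.21,-1.21,-1.21,-1.21,-1.21,-1.21,-1.21]}'
```

```text
time_s: 1.1
tcp_pos: [0.6168, -0.17, 0.1782]
ee_rot: [0.999, 0.051, -0.0, -0.0]
force: [0.5, -0.3, -0.2]
opening: 0.649
```

```bash
python3 -m creep '{"hand":[0.3,0.3],"delta_pos":[[0,0,0],[0,0,0]],"turn":[0,0]}'
cat > w.py <<'E'
import sys
from h import *
from m import cyl
o=arm.get_obs();im=arm.get_image(sys.argv[1]) ;W=world(im,o);n=sys.argv[2]
save(n+".png",im["frame"]);np.savez(n+".npz",W=W,f=im["frame"])
print(o["time_s"],o["tcp_pos"].round(4),R.from_quat(o["ee_rot"]).as_matrix()[:,0].round(4),o["force"].round(2))
E
python3 w.py wrist w1
```

```text
time_s: 1.27
tcp_pos: [0.6161, -0.1701, 0.1775]
ee_rot: [0.999, 0.052, -0.001, -0.001]
force: [-0.4, -1.7, 0.4]
opening: 0.652
1.2667 [ 0.6161 -0.1701  0.1775] [ 0.9946  0.1037 -0.002 ] [-0.41 -1.66  0.42]
```

View pics/w1.png

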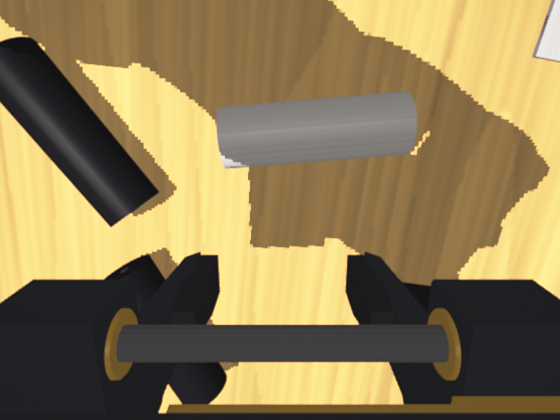

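Wrist view: blank at about (317,130), two black look-alikes at left (75,130) and lower left (190,380), both left of the fingers' path. Measuring from this.

Run:
```python
from m import *
W=np.load("w1.npz")["W"]
print(cyl(W,(205,430,80,180)))
for u,v in [(150,195),(112,220),(150,270),(215,385),(300,200)]:print((u,v),W[v,u].round(3))
```

```text
(631.0242919921875, -113.23041534423828, 120.30181884765625, 35.72653579711914, np.float32(0.17822908), np.float64(0.04072470566242542), 10960)
(150, 195) [ 0.527 -0.166  0.028]
(112, 220) [ 0.506 -0.183  0.038]
(150, 270) [ 0.526 -0.223  0.025]
(215, 385) [ 0.578 -0.313  0.032]
(300, 200) [ 0.629 -0.167 -0.   ]
```

```bash
python3 -m creep '{"hand":[0.3,0.3,0.3,0.3,0.3,0.3],"delta_pos":[[2,-0.6,2],[2,-0.6,5],[2,-0.6,8],[2,-0.6,10],[2,-0.6,10.1],[2,-0.6,10.1]],"turn":[0,0,0,0,0,0]}'; python3 w.py wrist w2
python3 - <<'E'
from m import *
W=np.load("w2.npz")["W"]
P=W.reshape(-1,3);P=P[np.isfinite(P).all(1)];
h=P[(P[:,2]>.012)&(P[:,2]<.045)&(P[:,0]>.55)&(P[:,0]<.71)&(P[:,1]>-.2)&(P[:,1]<-.07)]
print(len(h),h.min(0),h.max(0))
E
```

```text
time_s: 1.82
tcp_pos: [0.6342, -0.1648, 0.0783]
ee_rot: [0.999, 0.05, -0.0, -0.0]
force: [-0.4, -0.1, 0.8]
opening: 0.649
1.8167 [ 0.6342 -0.1648  0.0783] [ 9.951e-01  9.930e-02 -9.000e-04] [-0.44 -0.07  0.8 ]
39917 [ 0.56837781 -0.17795036  0.01274096] [ 0.6931427  -0.08287811  0.04499346]
```

View pics/w2.png

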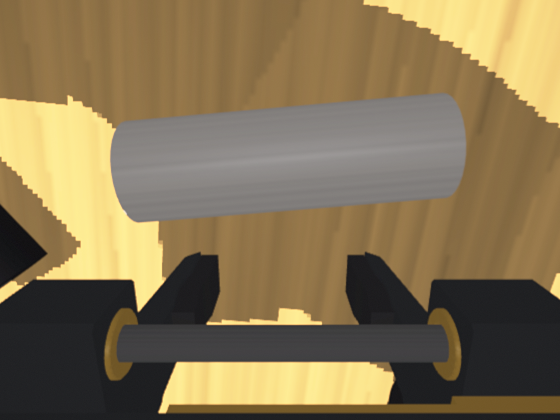

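The blank lies square in front of both fingers, at (290,155). I'll push it gently.

```bash
python3 -m creep '{"hand":[0.3,0.3,0.3,0.3,0.3,0.3,0.3,0.3,0.3,0.3,0.3,0.3],"delta_pos":[[0,-0.7,0],[0,-1.2,0],[0,-1.6,0],[0,-2,0],[0,-2.4,0],[0,-2.8,0],[0,-3.2,0],[0,-3.6,0],[0,-4,0],[0,-4.4,0],[0,-4.8,0],[0,-5.2,0]],"turn":[0,0,0,0,0,0,0,0,0,0,0,0]}'
cat > b.py <<'E'
import sys
from m import *
o=arm.get_obs();im=arm.get_image("wrist");W=world(im,o);save(sys.argv[1]+".png",im["frame"])
M=R.from_quat(o["ee_rot"]).as_matrix()
a=.1;ex=np.array([np.cos(a),np.sin(a)]);ey=np.array([-ex[1],ex[0]]);B=np.array([.638,.0785])
bl=lambda p:((p-B)@np.c_[ex,ey])*1000
print("t",o["time_s"],"tcp block",bl(o["tcp_pos"][:2]).round(1),"z",o["tcp_pos"][2].round(4),"yaw",np.arctan2(M[1,0],M[0,0]).round(4),"F",o["force"].round(1))
# bar: grey bright pixels above bench
hsv=cv2.cvtColor(im["frame"],cv2.COLOR_RGB2HSV);g=(hsv[...,1]<40)&(hsv[...,2]>90)
P=W[g&np.isfinite(W).all(2)];q=bl(P[:,:2]);zl=float(sys.argv[2]) if len(sys.argv)>2 else .03
s=(P[:,2]>zl)&(P[:,2]<.055)&(abs(q[:,0])<110)&(abs(q[:,1])<260)
if len(sys.argv)>3: s&=(q[:,1]<float(sys.argv[3]))
(c,sz,an)=cv2.minAreaRect(q[s].astype(np.float32));p=cv2.boxPoints((c,sz,an));e=max(p[1]-p[0],p[2]-p[1],key=lambda v:np.hypot(*v));e=e*np.sign(e[0])
print("bar block",np.round(c,1),np.round(sz,1),"yaw rel",np.arctan2(e[1],e[0]).round(3),"ztop",np.percentile(P[s][:,2],98).round(4),s.sum(),"xrange",np.percentile(q[s][:,0],[.5,99.5]).round(1))
E
python3 b.py w3
```

```text
time_s: 2.87
tcp_pos: [0.6296, -0.1116, 0.0781]
ee_rot: [0.999, 0.05, 0.0, -0.0]
force: [0.7, -0.1, 0.2]
opening: 0.652
t 2.8667 tcp block [ -27.3 -188.3] z 0.0781 yaw 0.101 F [ 0.7 -0.1  0.2]
bar block [ -28.5 -154.9] [120.7  35.3] yaw rel 0.078 ztop 0.0406 28412 xrange [-88.   30.2]
```

```bash
python3 -m creep '{"hand":[0.3,0.3,0.3,0.3,0.3,0.3,0.3,0.3,0.3,0.3,0.3,0.3],"delta_pos":[[0,-0.4,0],[0,-0.8,0],[0,-1.2,0],[0,-1.6,0],[0,-2,0],[0,-2.4,0],[0,-2.8,0],[0,-3.2,0],[0,-3.6,0],[0,-4,0],[0,-4.4,0],[0,-4.8,0]],"turn":[0,0,0,0,0,0,0,0,0,0,0,0]}';python3 b.py w4
```

```text
time_s: 3.92
tcp_pos: [0.6248, -0.0638, 0.0781]
ee_rot: [0.999, 0.05, 0.0, 0.0]
force: [0.5, -1.3, -0.4]
opening: 0.651
t 3.9167 tcp block [ -27.3 -140.3] z 0.0781 yaw 0.101 F [ 0.5 -1.3 -0.4]
bar block [ -32.1 -107.5] [120.9  35.2] yaw rel 0.069 ztop 0.0406 28286 xrange [-91.3  27. ]
```

View pics/w4.png

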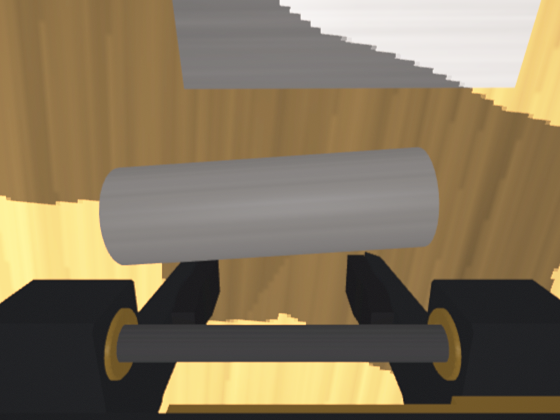

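Left finger touches the bar, which is about to reach the ramp (foot edge at row ~87). The drift toward -x per travel matches rolling askew, so it is rolling. The ramp should straighten it.

```bash
python3 -m creep '{"hand":[0.3,0.3,0.3,0.3,0.3,0.3,0.3,0.3,0.3,0.3,0.3,0.3],"delta_pos":[[0,-0.5,0],[0,-1.0,0],[0,-1.5,0],[0,-2,0],[0,-2.5,0],[0,-3,0],[0,-3.5,0],[0,-4,0],[0,-4.5,0],[0,-5,0],[0,-5.5,0],[0,-6,0]],"turn":[0,0,0,0,0,0,0,0,0,0,0,0]}';python3 b.py w5 0.036 -20
```

```text
time_s: 4.97
tcp_pos: [0.6191, -0.0045, 0.0785]
ee_rot: [0.999, 0.05, 0.001, 0.0]
force: [1.0, -4.0, 2.9]
opening: 0.647
t 4.9667 tcp block [-27.1 -80.7] z 0.0785 yaw 0.1009 F [ 1.  -4.   2.9]
bar block [-34.8 -50.8] [120.7  31.6] yaw rel 0.0 ztop 0.0435 25774 xrange [-94.   24.4]
```

```bash
python3 -m creep '{"hand":[0.3,0.3,0.3,0.3,0.3,0.3,0.3,0.3,0.3,0.3,0.3,0.3],"delta_pos":[[0,-0.3,0],[0,-0.6,0],[0,-0.9,0],[0,-1.2,0],[0,-1.5,0],[0,-1.8,0],[0,-2.1,0],[0,-2.4,0],[0,-2.7,0],[0,-3,0],[0,-3.3,0],[0,-3.5,0]],"turn":[0,0,0,0,0,0,0,0,0,0,0,0]}';python3 b.py w6 0.041
```

```text
time_s: 6.02
tcp_pos: [0.6148, 0.0312, 0.0777]
ee_rot: [0.999, 0.051, -0.001, -0.001]
force: [0.6, 0.3, -0.1]
opening: 0.645
t 6.0167 tcp block [-27.8 -44.7] z 0.0777 yaw 0.1011 F [ 0.6  0.3 -0.1]
bar block [-35.1 -12.8] [121.2  33.8] yaw rel 0.001 ztop 0.0502 31446 xrange [-94.3  24.4]
```

```bash
python3 -m creep '{"hand":[0.3,0.3,0.3,0.3],"delta_pos":[[0,-0.2,0],[0,-0.4,0],[0,-0.4,0],[0,-0.4,0]],"turn":[0,0,0,0]}';python3 b.py w7 0.036
```

```text
time_s: 6.4
tcp_pos: [0.6148, 0.0345, 0.078]
ee_rot: [0.999, 0.051, -0.0, -0.0]
force: [1.1, 0.3, 0.8]
opening: 0.65
t 6.4 tcp block [-27.5 -41.5] z 0.078 yaw 0.1011 F [1.1 0.3 0.8]
bar block [-15.9  14.4] [158.8  72.3] yaw rel 0.001 ztop 0.0466 34106 xrange [-94.   42.6]
```

View pics/w7.png

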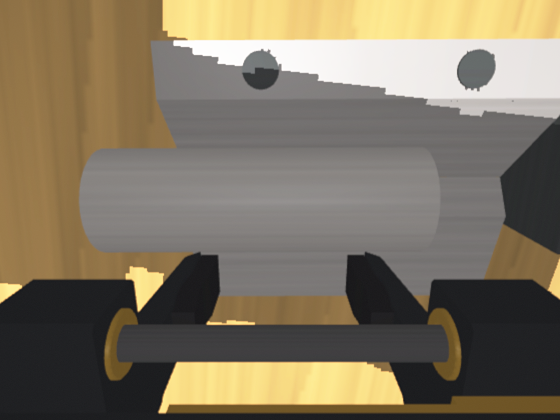

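The bar lies in the V, near end at pixel column 80, parallel. Now go round to its near end with the fingers shut.

```bash
python3 -m creep '{"hand":[0.3,0.3,0.3,-1,-1,-1,-1,-1,-1,-1,-1,-1],"delta_pos":[[0,1,0],[0,1.5,0],[0,1.5,-3],[0,1.5,-6.5],[-3,1,-7],[-7,-1,-7],[-10,-3.5,-7],[-10,-3.65,-7],[-10,-3.65,-5],[-10,-3.65,-2.5],[-10,-3.65,-0.4],[-10,-3.65,-0.4]],"turn":[0,0,0,0,0,0,0,0,0,0,0,0]}';python3 -m creep '{"hand":[-1,-1,-1],"delta_pos":[[0,0,0],[0,0,0],[0,0,0]],"turn":[0,0,0]}';python3 b.py w8 0.04 8
```

```text
time_s: 7.45
tcp_pos: [0.5102, 0.0601, 0.079]
ee_rot: [0.999, 0.05, -0.003, -0.0]
force: [-0.5, -0.2, -0.5]
opening: 0.01
time_s: 7.7
tcp_pos: [0.5124, 0.0603, 0.0834]
ee_rot: [0.999, 0.05, 0.001, 0.0]
force: [0.1, 0.2, -0.9]
opening: 0.007
t 7.7 tcp block [-126.8   -5.6] z 0.0834 yaw 0.1008 F [ 0.1  0.2 -0.9]
bar block [-54.6  -5.3] [26.6 80.9] yaw rel -0.001 ztop 0.0465 8569 xrange [-94.3 -18.9]
```

View pics/w8.png

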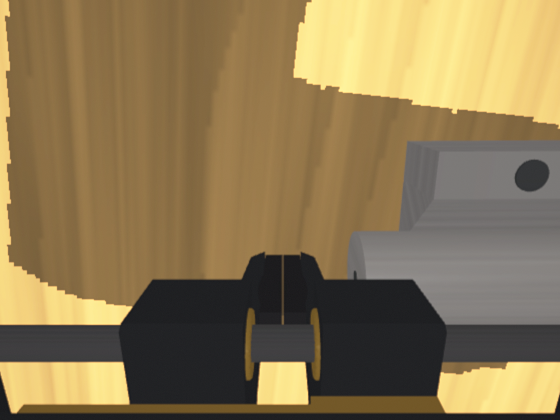

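The shut fingers stand beyond the bar's near end (column 350), in line with it. Pushing endways now.

```bash
python3 -m creep '{"hand":[-1,-1,-1,-1,-1,-1,-1,-1,-1,-1,-1,-1],"delta_pos":[[0.5,0,0],[1,0,0],[1.4,0,0],[1.8,0,0],[2.2,0,0],[2.6,0,0],[3,0,0],[3.4,0,0],[3.8,0,0],[4.2,0,0],[4.6,0,0],[5,0,0]],"turn":[0,0,0,0,0,0,0,0,0,0,0,0]}';python3 b.py w9 0.04 8; python3 -m creep '{"hand":[-1,-1,-1,-1],"delta_pos":[[0.15,0,0],[0.3,0,0],[0.45,0,0],[0.45,0,0]],"turn":[0,0,0,0]}';python3 b.py w10 0.04 8
```

```text
time_s: 8.75
tcp_pos: [0.5618, 0.0656, 0.082]
ee_rot: [0.999, 0.05, -0.0, -0.0]
force: [-3.0, -0.7, 2.0]
opening: 0.008
t 8.75 tcp block [-77.1  -5.2] z 0.082 yaw 0.101 F [-3.  -0.7  2. ]
bar block [-14.5  -4.2] [24.4 93. ] yaw rel -0.0 ztop 0.0465 8438 xrange [-59.7  28.7]
time_s: 9.13
tcp_pos: [0.5661, 0.066, 0.082]
ee_rot: [0.999, 0.05, 0.0, -0.0]
force: [-1.4, 0.1, 1.0]
opening: 0.002
t 9.1333 tcp block [-72.7  -5.2] z 0.082 yaw 0.1009 F [-1.4  0.1  1. ]
bar block [-10.1  -4.3] [24.6 92.9] yaw rel -0.0 ztop 0.0465 8431 xrange [-55.2  33. ]
```

```bash
python3 -m creep '{"hand":[-1,-1,-1,-1,-1],"delta_pos":[[0.1,0,0],[0.2,0,0],[0.3,0,0],[0.35,0,0],[0.35,0,0]],"turn":[0,0,0,0,0]}';python3 -m creep '{"hand":[-1,-1],"delta_pos":[[0.08,0,0],[0.08,0,0]],"turn":[0,0]}';python3 -m creep '{"hand":[-1,-1],"delta_pos":[[0.08,0,0],[0.08,0,0]],"turn":[0,0]}'; python3 b.py w11 0.04 8
```

```text
time_s: 9.6
tcp_pos: [0.5695, 0.0664, 0.082]
ee_rot: [0.999, 0.051, 0.0, 0.0]
force: [-2.0, 0.4, 2.1]
opening: 0.003
time_s: 9.77
tcp_pos: [0.5703, 0.0665, 0.0821]
ee_rot: [0.999, 0.05, 0.0, -0.0]
force: [-2.0, 0.9, 0.5]
opening: 0.006
time_s: 9.93
tcp_pos: [0.5711, 0.0666, 0.0821]
ee_rot: [0.999, 0.05, 0.0, 0.0]
force: [-2.5, -0.3, 0.5]
opening: 0.01
t 9.9333 tcp block [-67.8  -5.2] z 0.0821 yaw 0.101 F [-2.5 -0.3  0.5]
bar block [-5.4 -4.1] [92.5 24.2] yaw rel 0.0 ztop 0.0465 8412 xrange [-50.5  37.7]
```

Not yet on the stop by force, so I'll creep on until it rises.

```bash
for i in 1; do python3 -m creep '{"hand":[-1,-1,-1],"delta_pos":[[0.1,0,0],[0.1,0,0],[0.1,0,0]],"turn":[0,0,0]}'; done; python3 -m creep '{"hand":[-1,-1,-1],"delta_pos":[[0.1,0,0],[0.1,0,0],[0.1,0,0]],"turn":[0,0,0]}'
```

```text
time_s: 10.23
tcp_pos: [0.5721, 0.0667, 0.0821]
ee_rot: [0.999, 0.05, 0.0, -0.0]
force: [-2.2, -0.5, -0.4]
opening: 0.004
time_s: 10.48
tcp_pos: [0.5731, 0.0667, 0.0821]
ee_rot: [0.999, 0.05, 0.0, 0.0]
force: [-2.2, 1.0, 1.0]
opening: 0.005
```

```bash
python3 -m creep '{"hand":[-1,-1,-1],"delta_pos":[[0.1,0,0],[0.1,0,0],[0.1,0,0]],"turn":[0,0,0]}'; python3 -m creep '{"hand":[-1,-1,-1],"delta_pos":[[0.1,0,0],[0.1,0,0],[0.1,0,0]],"turn":[0,0,0]}'; python3 b.py w12 0.04 8
```

```text
time_s: 10.73
tcp_pos: [0.5736, 0.0668, 0.082]
ee_rot: [0.999, 0.051, -0.001, 0.0]
force: [-5.0, -1.0, 3.0]
opening: 0.005
time_s: 10.98
tcp_pos: [0.5738, 0.0669, 0.082]
ee_rot: [0.999, 0.051, -0.002, 0.0]
force: [-11.1, -2.3, 7.2]
opening: 0.002
t 10.9833 tcp block [-65.1  -5.2] z 0.082 yaw 0.1013 F [-11.1  -2.3   7.2]
bar block [-3.2 -3.8] [92.1 23.7] yaw rel 0.0 ztop 0.0465 8306 xrange [-47.9  39.7]
```

Force rose to 11 N with the TCP stalled: the bar is against the stop. Backing off.

```bash
python3 -m creep '{"hand":[-1,-1,-1,-1,-1,-1,-1,-1,-1,-1],"delta_pos":[[-0.3,0,0],[-1,0,0],[-2.5,0,0],[-4,0,0],[-4,0,-3],[-4,0,-6],[-4,0,-9],[-4,0,-12],[-4,0,-12],[-4,0,-12]],"turn":[0,0,0,0,0,0,0,0,0,0]}'; python3 b.py w13 0.042 8; python3 w.py scene s2
python3 - <<'E'
from h import *
a=np.load("scene1.npz")["W"];b=np.load("s2.npz")["W"]
ex=np.array([np.cos(.1),np.sin(.1)]);ey=np.array([-ex[1],ex[0]])
q=(b[...,:2]-[.638,.0785])@np.c_[ex,ey]*1000
s=np.isfinite(b).all(2)&(q[...,0]>-80)&(q[...,0]<69)&(q[...,1]>-30)&(q[...,1]<14)&(b[...,2]>.041)
print(cv2.minAreaRect(q[s].astype(np.float32)),np.percentile(q[s],[.5,99.5],axis=0))
W=b
for n,(u0,u1,v0,v1) in dict(square=(240,358,264,320),saw=(55,142,155,262),bin=(410,495,205,305),offcut=(422,442,170,202)).items():
    r=[]
    for X in(a,b):
        P=X[v0:v1,u0:u1].reshape(-1,3);P=P[P[:,2]>.003 if n!="bin" else P[:,2]>.06];r.append(P.mean(0))
    print(n,((r[1]-r[0])*1000).round(1))
E
```

```text
time_s: 11.87
tcp_pos: [0.5354, 0.0629, 0.2033]
ee_rot: [0.999, 0.05, 0.002, 0.0]
force: [-0.7, 0.4, 0.2]
opening: 0.003
t 11.8667 tcp block [-103.6   -5.3] z 0.2033 yaw 0.101 F [-0.7  0.4  0.2]
bar block [14.6 -5.4] [ 27.  128.7] yaw rel -0.007 ztop 0.0467 5537 xrange [-49.1  77.3]
11.9167 [0.5349 0.0629 0.2018] [9.949e-01 1.008e-01 6.000e-04] [-0.08 -0.15 -0.14]
((-5.675071716308594, -7.986217498779297), (148.60252380371094, 43.93576431274414), 0.018053140491247177) [[-79.58866365 -29.59071994]
 [ 65.60467302  13.79872198]]
square [-0.1 -1.9  0.1]
saw [ 0.8 -0.4  0.3]
bin [-0.6 -0.6 -0. ]
offcut [-0.5  0.5 -0.3]
```

View pics/s2.png

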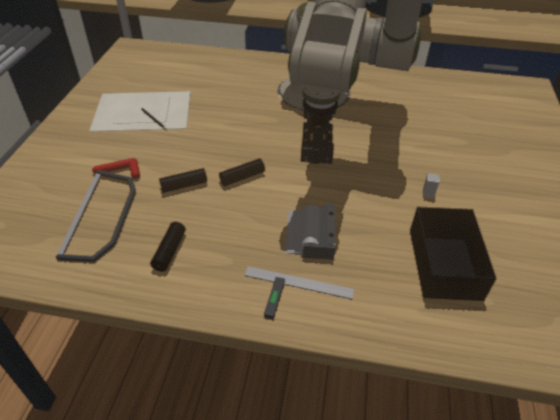

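Bystanders are unmoved and the bar lies in the V by the plate. Checking the gap at the stop from the last wrist picture.

```bash
python3 -m creep '{"hand":[-1,-1,-1,-1],"delta_pos":[[2.5,4.5,0],[5,9,0],[5,9,0],[5,9,0]],"turn":[0,0,0,0]}'; python3 w.py wrist w14
python3 - <<'E'
from h import *
z=np.load("w14.npz");b=z["W"];f=z["f"]
ex=np.array([np.cos(.1),np.sin(.1)]);ey=np.array([-ex[1],ex[0]])
q=(b[...,:2]-[.638,.0785])@np.c_[ex,ey]*1000
s=np.isfinite(b).all(2)&(abs(q[...,1]+3.3)<3)
for x in list(range(-56,-44,1))+list(range(60,84,2)):
    m=s&(abs(q[...,0]-x)<.5 if x<0 else abs(q[...,0]-x)<1);print(x,m.sum(),(np.median(b[m][:,2])*1000).round(1) if m.sum() else None,end="; ")
v,u=np.nonzero(s&(q[...,0]>60)&(q[...,0]<75));cu,cv=int(u.mean()),int(v.mean());print(cu,cv)
c=f[max(0,cv-70):cv+70,max(0,cu-90):cu+90];save("crop14.png",cv2.resize(c,None,fx=4,fy=4,interpolation=cv2.INTER_CUBIC))
E
```

```text
time_s: 12.3
tcp_pos: [0.595, -0.0249, 0.1999]
ee_rot: [0.999, 0.049, -0.001, 0.0]
force: [0.3, 0.1, 0.8]
opening: 0.0
12.3 [ 0.595  -0.0249  0.1999] [ 0.9953  0.0973 -0.0017] [0.34 0.14 0.85]
-56 9 1.8; -55 11 2.1; -54 16 1.7; -53 9 2.2; -52 18 2.0; -51 9 2.6; -50 9 2.1; -49 30 35.1; -48 10 46.1; -47 20 46.1; -46 20 45.7; -45 10 45.5; 60 32 45.5; 62 38 45.6; 64 34 45.9; 66 34 45.9; 68 33 45.8; 70 33 45.6; 72 7 42.7; 74 28 41.9; 76 32 41.9; 78 34 42.1; 80 22 41.6; 82 0 None; 476 62
```

View pics/crop14.png

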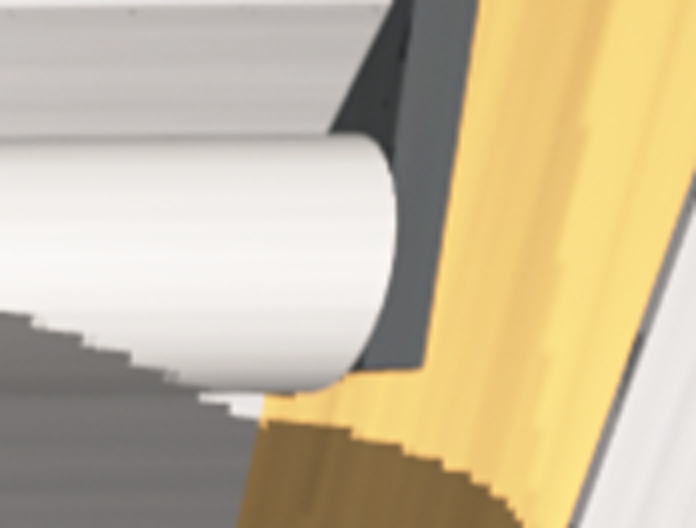

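The crop shows the bar's end flush on the plate (crop pixel about (395,220)). In the depth profile the bar's top steps to the plate's top with no gap.

```bash
python3 -c "
from plant import arm
print(arm.job_done())"
```

```text
the job is handed in; nothing more can be done
None
```

The blank is in the V, lying against the stop plate, and I handed the job in at about 12.3 s. I rolled it along the bench and over the crest with the sides of the half-open fingers. Then I shut the fingers and pushed its end along the V until the force rose to 11 N and the arm stalled.

**Last checks:**
- **Place:** The top of the bar was at about 46 mm, as it should be for a bar at the bottom of the V. It was parallel to the V within 0.01 rad, and there was no gap to the plate in the close-up or the depth profile.
- **Bystanders:** The square, hacksaw, bin and offcut measured within 2 mm of their start positions, which is camera noise. The fingers were clear of everything.
- **Rolling:** I inferred this and did not see it directly. The sideways drift matched a bar rolling askew, and the pushing force was near zero on the bench.

**What disagreed:**
- **Block position:** The bar's end read about 1.5 mm beyond where I had put the plate's face. The plate itself read just as far off, so this is an error in my fix of the block, not a gap.
- **Scene camera:** My measurement of the bar from that camera took in parts of the block, so I discarded it.
- **Stillness:** I did not measure this directly; the bar's end read the same within about 1 mm in the last wrist pictures.

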